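Push the board home and pump up the vacuum holder

TASK

Using only your fingertips, push the soldering pallet by its raised end bar along the rails of its nest until it is fully home against the end stop. Then pump the black plunger of the bench vacuum pump with full strokes until its steel indicator pin stands fully out, and let the plunger come back up. Do not lift or tip the pallet, do not touch the indicator pin, and leave everything else on the bench where it is.

Things in the scene. Friction and masses are not known exactly. Their poses are not given: they have to be found in the camera images.
- nest: Board nest, fixed: aluminium base plate 220 (x) x 116 (y) x 8 mm, two rails along x (inner faces at y = +-42 mm, tops 20 mm above the bench), open at the -x end; an end stop across the +x end, inner face at x = +100 mm. Origin: centre of the underside, z up. Its +x points away from the robot (yaw within 0.3 rad). Nest and pump may swap sides.
- pallet: Loose grey soldering pallet with a green board, 0.25-0.5 kg, on the nest's plate between the rails: 100 (x) x 80 (y) x 10 mm. Bar across its -x end: 12 mm thick, 60 mm wide, top 40 mm above the bench, back face at x = -50 mm. Origin: centre of the underside; axes as the nest's. Starts 50-80 mm short of home; at home it touches the stop, origin at nest x = +50 mm. Slides with 1-4 N.
- bar_back (a point): Middle of the back face of the pallet's bar, where to push (towards the pallet's +x), 26 mm above the bench.
- pump: Hand vacuum pump, fixed to the bench: a grey housing 66 (x) x 150 (y) x 70 mm tall on a foot plate 86 x 166 mm. Origin at the centre of the underside, z up; any yaw within 0.7 rad. The plunger's axis is at pump y = -37 mm, the indicator pin's at y = +37 mm (black boss 30 mm across, top 82 mm above the bench).
- plunger (a joint): How far the pump's plunger is pressed down, in m: 0 up (rest), 0.024 fully down. A spring returns it: about 4 to 7 N at the top, 11 to 15 N at the bottom. A stroke counts only if it goes at least 20 mm down and then comes back to within 4 mm of the top; each such stroke raises the indicator pin by up to 8 mm.
- plunger_top (a point): Centre of the top of the plunger's round black knob (42 mm across, 12 mm thick), which is pressed straight down; 128 mm above the bench at rest, 104 mm when fully down. Moves with the plunger.
- gauge_pin (a joint): How far the steel indicator pin has risen, in m: starts between 0 and 0.016, is fully out at 0.037 to 0.040 (the deeper the strokes the nearer 0.040) and goes no further by pumping. It takes 3 to 5 full strokes and the pin stays where it is between strokes.
- pin_tip (a point): Centre of the top of the indicator pin, a 11 mm steel rod with a 16 mm flat head; 86 mm above the bench at value 0, 123 to 126 mm when fully out. Not to be touched.
- spool: a reel of solder wire standing on its flange, 52 mm across, 40 mm tall; origin at the centre of its underside. Bystander, not to be disturbed.
- screwdriver: a screwdriver lying on the bench, 170 mm long along its x; origin under its middle. Bystander, not to be disturbed.
- solvent_bottle: white solvent dispenser bottle, 68 mm across, with a steel push top, 110 mm tall; origin at the centre of its underside. It looks pressable but is not the pump. Bystander, not to be disturbed.
- flux_jar: small jar, 56 mm across, 60 mm tall; origin at the centre of its underside. Bystander, not to be disturbed.
- spare_board: spare green circuit board assembly lying flat, 90 x 70 mm, about 18 mm tall over its parts; origin at the centre of its underside. Bystander, not to be disturbed.
Mind the look-alikes: they are no part of the job. There is more than one size of the pallet; the job needs the middle-sized. What is shaped like the pump but orange is not meant.

How it is judged:
By the outcome, as a careful person would: the job done as asked, in the order asked, and still so for the second after the job is handed in, with the robot touching nothing.
It also fails if it takes over 54 s, if anything falls off the work surface, if the arm or the gripper's body presses on something with over 40 N, if the wrist force passes 120 N, or if a joint passes its speed limit or range.

ROBOT

A 7-joint arm with a two-finger parallel gripper is mounted at the origin on the work surface. World frame = base frame: x ahead of the robot, y to its left, z up, the work surface at z = 0. Lengths are in mm, angles in rad, forces in N, time in s.
With the tool pointing down it reaches from about 425 to 1025 mm from the base axis. Payload 9.4 kg.
Tool frame: the origin (TCP) lies at the very end of the fingers, on their centre line; the grasp point (between the pads) lies 19 mm behind it; z points along the fingers, y is the line along which they close (so a half turn about z gives the same grasp; the last joint's range is limited). The gripper opens to 85 mm and grips with 20 to 120 N. Pads are 22 mm wide; open, the fingers measure 114 mm over their backs; the gripper's body (76 mm by 85 mm) begins 54 mm behind the grasp point. The pads swing forward as they close: fully open they stand 13 mm farther back than shut.
Start: joints at [1.187, 0.599, -0.003, 1.599, 0.002, 0.943, -0.08], TCP at [218.947, -691.148, 231.275] pointing down, gripper open.
Joint ranges: [-2.57, 2.57], [-0.35, 1.97], [-1.29, 1.29], [0.11, 2.56], [-1.05, 4.19], [0.11, 1.86], [-2.63, 2.63]. Speed limits (rad/s): [2.22, 2.22, 3.01, 3.01, 3.14, 3.14, 3.14].

INTERFACE

Orientations are given as a 3x3 rotation matrix whose columns are the frame's x, y, z axes.
In Python, from cell import ctrl gives the robot as it stands. The module is installed in compiled form; this text tells all that it offers.
- The arm moves only by the tool step_arm, never from a script. Its arguments are lists of equal length, an entry for each row: "angular": the turn, a rotation vector about the tool's x, y, z in degrees, a list of three; "delta_pos": the shift along the tool's x, y, z in cm, a list of three; "hand": the closure, from -1 (fully open) to 1 (shut). In form: {"angular": [[ax, ay, az], ...], "delta_pos": [[tx, ty, tz], ...], "hand": [hand, ...]}. A call has 1 to 8 rows; each row shifts and turns the commanded pose from where the row before left it, along the tool's axes as they then stand; what a row does not reach is not made up. A row lasts 1/12 s, in which the tool goes at most 41.7 mm and 7.16 degrees, less where a joint would pass 70% of its speed; a pose out of reach is approached as far as the arm can. A call with a gripper value outside its range is refused whole. The fingers move at their own pace and stop on an object; "grip_force" is the grip in N (left out, the last holds). Time passes only in rows, so rows that do not move let the fingers close. It gives the time, the measured TCP pose, the force, the opening and the grip force at its end, in the units of the state.
- ctrl.get_state(): the state, without advancing time (a new reading comes with each control period).
- ctrl.camera(name): name is "scene" or "side" or "wrist"; returns a dict with "color" (384x512x3 uint8, blue, green, red), "z_map" (384x512 float32, mm along the optical axis (not along the pixel's ray), 0 where there is no reading), "fx", "fy", "cx", "cy" (pixels), "distortion" ([k1, k2, p1, p2, k3] as OpenCV has them; the pictures are not rectified), "R" (3x3) and "t" (3): a world point X has camera coordinates R X + t. Camera axes: x right, y down, z forward; pixel columns grow to the right and rows downward; lengths in mm; the calibration is good to about 2 mm. A picture is of the moment at which its call begins.
- ctrl.hand_in(): hands the job in; it is judged then, once.
The state is a dict: "time": time; "joints": joint angles; "joint_vel": joint speeds; "tau": joint torques, N m; "ee_pos": TCP position; "tool_rot": TCP orientation; "force": force on the tool from outside, world axes, zero at the start; "ft_torque": the same for the moment, N m; "opening": opening from 0.0 (shut) to 1.0 (fully open); "grasp_force": force on a finger pad.
Only numpy, scipy, OpenCV 4.12 (cv2) and the standard library are available. Lean on these libraries where they do the work, as an engineer would, in place of code of your own. Each camera call takes 0.05 s, during which the arm holds its last target. There are 200 camera calls.

## Working session

There is one attempt and no reset: what is moved stays moved. The work goes in short steps, Python scripts to look and compute and a tool call to move; the robot and the scene stay as the last step left them, time stands still between calls to the robot, and variables do not carry over. Pictures are saved under pics/ and viewed, at most 10 in all, crops included, and the job is handed in when it is done.

Besides the shell and the picture viewer there is one more tool, called after "Call:" as name(argument=value, ...) on one line, values as JSON. step_arm: Moves the arm, as the interface text tells. Its arguments: {"type":"object","properties":{"angular":{"type":"array"},"delta_pos":{"type":"array"},"hand":{"type":"array"},"grip_force":{"type":"number"}},"required":["angular","delta_pos","hand"]}

```bash
mkdir -p pics; cat > h.py <<'E'
import numpy as np, cv2
from cell import ctrl
def snap(n):
    c=ctrl.camera(n); return c
def world(c):
    h,w=c['z_map'].shape
    K=np.array([[c['fx'],0,c['cx']],[0,c['fy'],c['cy']],[0,0,1]])
    uv=np.stack(np.meshgrid(np.arange(w),np.arange(h)),-1).reshape(-1,1,2).astype(np.float32)
    n=cv2.undistortPoints(uv,K,np.array(c['distortion'],float)).reshape(h,w,2)
    z=c['z_map'][...,None]
    P=np.concatenate([n*z,z],-1)
    W=(P-np.array(c['t']).ravel())@np.array(c['R'])
    W[c['z_map']==0]=np.nan
    return W
E
python3 - <<'E'
from h import *
s=ctrl.get_state(); print(s['time'],s['ee_pos'],s['tool_rot'],s['force'])
for n in('scene','side'):
    c=snap(n); np.save(n+'.npy',c,allow_pickle=True); cv2.imwrite(f'pics/{n}.png',cv2.resize(c['color'],(800,600)))
    print(n,-np.array(c['R']).T@np.array(c['t']).ravel())
E
```

```text
0.0 [ 218.79702438 -690.6820979   230.38005845] [[ 9.53278726e-01  3.02091447e-01 -6.53550184e-04]
 [ 3.02092106e-01 -9.53277562e-01  1.49959789e-03]
 [-1.69999029e-04 -1.62696712e-03 -9.99998662e-01]] [ 0.28178236 -0.63420455  0.37484808]
scene [1078.83942029 -739.90074494 1072.08872154]
side [332.82443761 787.13369727 689.87617718]
```

View pics/scene.png

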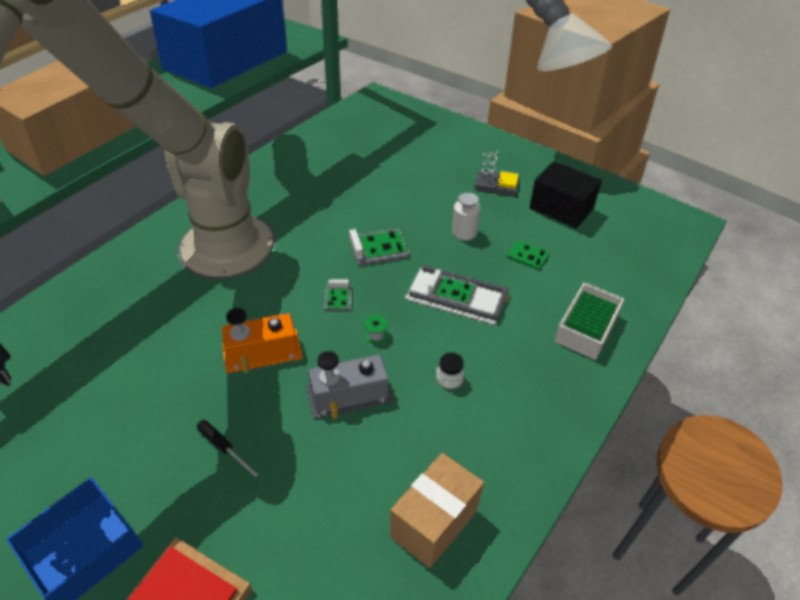

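View pics/side.png

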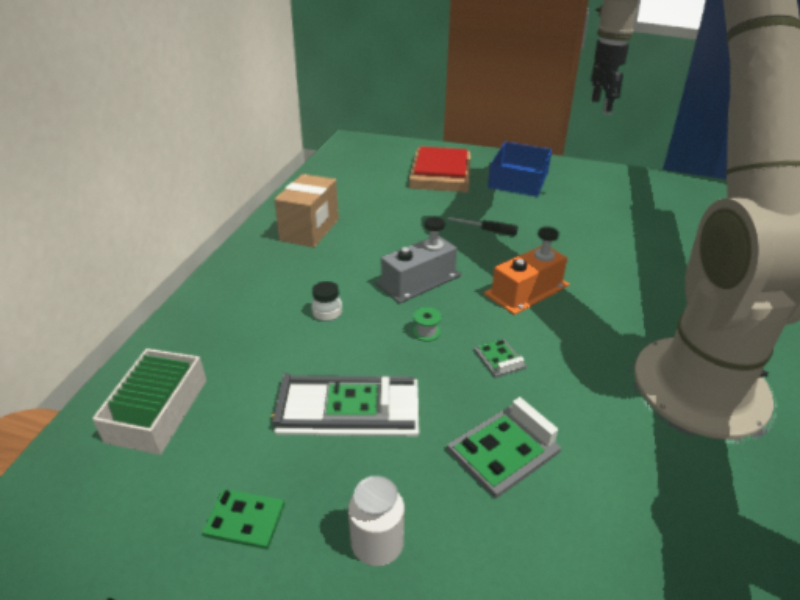

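The scene view shows the grey pump near (345,385), with its knob at (328,360). The nest and pallet are at (458,293), and the orange pump and the two loose pallets are decoys. In the side view the pallet's bar is at (385,397) and the grey pump's knob at (434,225).

```bash
python3 - <<'E'
from h import *
def rect(p): 
    r=cv2.minAreaRect(p[:,:2].astype(np.float32)); return np.round(cv2.boxPoints(r)).tolist(), np.round(r[0],1), np.round(r[1],1), round(r[2],2)
for n,nest,pump,in (('scene',(255,165,330,210),(190,220,252,270)),('side',(170,235,272,282),(240,136,297,194))):
    c=np.load(n+'.npy',allow_pickle=True).item(); W=world(c)
    def reg(b): u0,v0,u1,v1=b; P=W[v0:v1,u0:u1].reshape(-1,3); return P[np.isfinite(P).all(1)]
    P=reg(nest); 
    N=P[(P[:,2]>4)]; print(n,'nest',rect(N),len(N))
    R=P[(P[:,2]>15)&(P[:,2]<24)]; print('rails',rect(R),len(R),np.median(R[:,2]))
    B=P[(P[:,2]>34)]; print('bar',rect(B),len(B),B[:,2].max(),np.median(B,0))
    P=reg(pump)
    K=P[(P[:,2]>120)&(P[:,2]<136)]; print('knob',rect(K),len(K),np.median(K,0))
    T=P[(P[:,2]>64)&(P[:,2]<75)]; print('top',rect(T),len(T),np.median(T[:,2]))
    T=P[(P[:,2]>79)&(P[:,2]<100)]; print('pin/boss',len(T),np.median(T,0),T[:,2].max())
    # everything tall around
    A=W.reshape(-1,3); A=A[np.isfinite(A).all(1)]
    print('obj near', A[(abs(A[:,0]-600)<250)&(abs(A[:,1])<400)&(A[:,2]>70)][:,2].max())
E
```

```text
scene nest ([[381.0, 228.0], [524.0, 41.0], [759.0, 220.0], [616.0, 407.0]], array([569.8, 224.1]), array([295.5, 234.8]), 37.35) 1429
rails ([[456.0, 231.0], [485.0, 124.0], [693.0, 181.0], [663.0, 288.0]], array([574.4, 206.3]), array([215.3, 111.2]), 15.36) 667 18.944411391654256
bar ([[501.0, 220.0], [520.0, 158.0], [532.0, 161.0], [514.0, 224.0]], array([516.7, 190.7]), array([13.1, 65.3]), 16.77) 44 44.373956389161386 [517.28263561 191.07864903  38.27478212]
knob ([[507.0, -216.0], [547.0, -220.0], [551.0, -179.0], [511.0, -175.0]], array([ 529.1, -197.6]), array([40.7, 40.6]), 84.69) 138 [ 530.26950699 -198.8771088   128.36977399]
top ([[476.0, -205.0], [532.0, -249.0], [624.0, -130.0], [568.0, -86.0]], array([ 550.2, -167.6]), array([150.5,  70.9]), 52.11) 630 70.63506228850486
pin/boss 106 [ 567.4060773  -149.48809845   82.98602816] 98.47754769778336
obj near 133.62317927718502
side nest ([[450.0, 238.0], [484.0, 127.0], [719.0, 198.0], [685.0, 310.0]], array([584.4, 218.3]), array([245.6, 116.7]), 16.91) 3312
rails ([[459.0, 232.0], [489.0, 130.0], [697.0, 190.0], [667.0, 292.0]], array([578.1, 211. ]), array([216.9, 106.9]), 16.13) 1559 19.65531613400465
bar ([[504.0, 224.0], [519.0, 160.0], [530.0, 163.0], [515.0, 227.0]], array([516.8, 193.5]), array([11.4, 65.2]), 13.17) 97 42.64459182625387 [516.24532705 196.73487803  39.8497606 ]
knob ([[510.0, -180.0], [520.0, -217.0], [556.0, -208.0], [546.0, -170.0]], array([ 533. , -193.8]), array([37.5, 38.9]), 15.07) 92 [ 531.50542009 -189.96795525  127.77521701]
top ([[481.0, -205.0], [535.0, -246.0], [628.0, -126.0], [574.0, -85.0]], array([ 554.2, -165.6]), array([151.8,  68. ]), 52.25) 440 69.93049749356696
pin/boss 80 [ 570.44384573 -139.34973389   84.18690215] 97.74406781480492
obj near 130.53170965641357
```

Call:
step_arm(angular=[[0,0,0],[0,0,0],[0,0,0],[0,0,0],[0,0,0],[0,0,0],[0,0,0],[0,0,0]], delta_pos=[[2.6,-2.4,0],[2.6,-2.4,0],[2.6,-2.4,0],[2.6,-2.4,0],[2.6,-2.4,0],[2.6,-2.4,0],[2.6,-2.4,0],[2.6,-2.4,0]], hand=[1,1,1,1,1,1,1,1])

```text
time: 0.77
ee_pos: [359.6, -443.6, 231.1]
tool_rot: [[0.953, 0.302, -0.0], [0.302, -0.953, 0.0], [-0.0, -0.0, -1.0]]
force: [0.3, -1.5, -0.3]
opening: 0.002
grasp_force: 0.0
```

Call:
step_arm(angular=[[0,0,0],[0,0,0],[0,0,0],[0,0,0],[0,0,0],[0,0,0],[0,0,0],[0,0,0]], delta_pos=[[2.6,-2.4,0],[2.6,-2.4,0],[2.6,-2.4,0],[2.6,-2.4,0],[2.6,-2.4,0],[2.6,-2.4,0],[2.6,-2.4,0],[2.6,-2.4,0]], hand=[1,1,1,1,1,1,1,1])

```text
time: 1.43
ee_pos: [500.0, -197.8, 231.1]
tool_rot: [[0.953, 0.302, -0.0], [0.302, -0.953, 0.0], [-0.0, -0.0, -1.0]]
force: [0.3, -0.4, -0.2]
opening: 0.002
grasp_force: 0.0
```

Call:
step_arm(angular=[[0,0,0],[0,0,0],[0,0,0],[0,0,0],[0,0,0],[0,0,0],[0,0,0],[0,0,0]], delta_pos=[[0.82,-3.06,0],[0.82,-3.06,0],[0.82,-3.06,0],[0.82,-3.06,0],[0.82,-3.06,0],[0.82,-3.06,0],[0.82,-3.06,0],[0.82,-3.06,0]], hand=[1,1,1,1,1,1,1,1])

```text
time: 2.1
ee_pos: [487.7, 55.2, 231.2]
tool_rot: [[0.953, 0.302, -0.0], [0.302, -0.953, -0.0], [-0.0, -0.0, -1.0]]
force: [0.5, -0.0, -0.4]
opening: 0.0
grasp_force: 0.0
```

Call:
step_arm(angular=[[0,0,0],[0,0,0],[0,0,0],[0,0,0],[0,0,1.7],[0,0,0],[0,0,0]], delta_pos=[[0.82,-3.06,0],[0.82,-3.06,0],[0.82,-3.06,0],[0.82,-3.06,0],[0,0,3],[0,0,3],[0,0,3]], hand=[1,1,1,1,1,1,1])

```text
time: 2.68
ee_pos: [482.4, 181.3, 140.5]
tool_rot: [[0.961, 0.275, 0.001], [0.275, -0.961, 0.001], [0.001, -0.0, -1.0]]
force: [-0.0, -0.1, -0.5]
opening: 0.001
grasp_force: 0.0
```

```bash
python3 - <<'E'
from h import *
s=ctrl.get_state(); print(s['time'],s['ee_pos'],s['tool_rot'][0],s['force'])
a=snap('wrist');b=snap('side')
W=world(a)
m=(W[...,2]>34)&(W[...,2]<46)&(abs(W[...,0]-517)<25)&(abs(W[...,1]-193)<50)
P=W[m]; print(len(P)); 
if len(P): print(cv2.minAreaRect(P[:,:2].astype(np.float32)),np.median(P,0))
m=(W[...,2]>15)&(W[...,2]<24)&(abs(W[...,0]-577)<135)&(abs(W[...,1]-210)<90);P=W[m]
if len(P): print(cv2.minAreaRect(P[:,:2].astype(np.float32)),len(P))
cv2.imwrite('pics/w1.png',np.hstack([cv2.resize(a['color'],(400,300)),cv2.resize(b['color'][150:342,130:386],(400,300))]))
E
```

```text
2.6833 [482.38867029 181.29355751 140.5235434 ] [0.9614283  0.27505301 0.00121107] [-0.00432455 -0.07788185 -0.54290997]
1160
((517.429931640625, 191.70884704589844), (11.701872825622559, 59.40390396118164), 15.887069702148438) [517.63694872 192.00170841  40.23381822]
((549.8089599609375, 200.96768188476562), (161.80809020996094, 104.98818969726562), 15.650328636169434) 15515
```

View pics/w1.png

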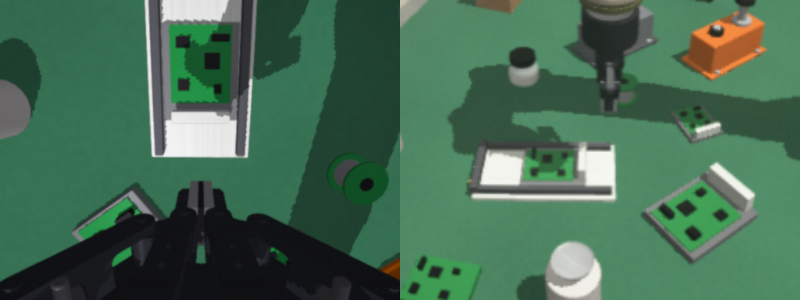

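The wrist view shows the bar (200,115) squarely ahead of the closed fingers (200,190), and the path is clear. Next I lower and approach.

Call:
step_arm(angular=[[0,0,0],[0,0,0],[0,0,0],[0,0,0],[0,0,0],[0,0,0],[0,0,0],[0,0,0]], delta_pos=[[0,0,3],[0,0,3],[0,0,3],[0,0,2],[0,0,0.9],[0,0,0],[0.8,0,0],[0.6,0,0]], hand=[1,1,1,1,1,1,1,1])

```text
time: 3.45
ee_pos: [497.5, 184.7, 23.9]
tool_rot: [[0.962, 0.273, 0.002], [0.273, -0.962, 0.001], [0.002, -0.0, -1.0]]
force: [0.5, -0.1, -0.2]
opening: 0.005
grasp_force: 0.0
```

Call:
step_arm(angular=[[0,0,0],[0,0,0],[0,0,0],[0,0,0],[0,0,0],[0,0,0],[0,0,0],[0,0,0]], delta_pos=[[0.3,0,0],[0.3,0,0],[0.3,0,0],[0.3,0,0],[0.4,0,0],[0.4,0,0],[0.4,0,0],[0.4,0,0]], hand=[1,1,1,1,1,1,1,1])

```text
time: 4.12
ee_pos: [523.1, 191.9, 22.2]
tool_rot: [[0.962, 0.274, -0.0], [0.274, -0.962, -0.0], [-0.0, 0.0, -1.0]]
force: [-2.3, -1.1, 2.5]
opening: 0.003
grasp_force: 1.2
```

Call:
step_arm(angular=[[0,0,0],[0,0,0],[0,0,0],[0,0,0],[0,0,0],[0,0,0],[0,0,0],[0,0,0]], delta_pos=[[0.4,0,0],[0.4,0,0],[0.4,0,0],[0.4,0,0],[0.4,0,0],[0.4,0,0],[0.4,0,0],[0.4,0,0]], hand=[1,1,1,1,1,1,1,1])

```text
time: 4.78
ee_pos: [554.0, 200.7, 22.2]
tool_rot: [[0.962, 0.274, 0.0], [0.274, -0.962, 0.0], [0.0, -0.0, -1.0]]
force: [-1.8, -1.1, 0.3]
opening: 0.003
grasp_force: 0.7
```

Call:
step_arm(angular=[[0,0,0],[0,0,0],[0,0,0]], delta_pos=[[0.2,0,0],[0.2,0,0],[0.2,0,0]], hand=[1,1,1])

```text
time: 5.03
ee_pos: [559.4, 202.2, 22.2]
tool_rot: [[0.962, 0.274, -0.0], [0.274, -0.962, -0.0], [-0.0, 0.0, -1.0]]
force: [-0.6, -1.8, 0.4]
opening: 0.001
grasp_force: 0.9
```

About 6 mm is left, so I go slowly and watch the force.

Call:
step_arm(angular=[[0,0,0],[0,0,0],[0,0,0],[0,0,0]], delta_pos=[[0.1,0,0],[0.1,0,0],[0.1,0,0],[0.1,0,0]], hand=[1,1,1,1])

```text
time: 5.37
ee_pos: [563.1, 203.3, 22.2]
tool_rot: [[0.962, 0.274, -0.0], [0.274, -0.962, -0.0], [-0.0, 0.0, -1.0]]
force: [-5.8, -1.3, 1.4]
opening: -0.002
grasp_force: 3.2
```

Call:
step_arm(angular=[[0,0,0],[0,0,0]], delta_pos=[[0.1,0,0],[0.1,0,0]], hand=[1,1])

```text
time: 5.53
ee_pos: [563.1, 203.3, 22.1]
tool_rot: [[0.962, 0.274, -0.004], [0.274, -0.962, -0.002], [-0.004, 0.001, -1.0]]
force: [-9.3, -2.2, 7.6]
opening: 0.0
grasp_force: 5.0
```

Call:
step_arm(angular=[[0,0,0],[0,0,0],[0,0,0],[0,0,0],[0,0,0],[0,0,0],[0,0,0],[0,0,0]], delta_pos=[[-0.2,0,0],[-0.8,0,0],[-2,0,0],[-1,0,-1],[0,0,-3.5],[0,0,-3.5],[0,0,-3.5],[0,0,-2]], hand=[1,1,1,1,1,1,1,1])

```text
time: 6.2
ee_pos: [527.5, 193.3, 161.6]
tool_rot: [[0.962, 0.274, 0.004], [0.274, -0.962, 0.002], [0.004, -0.001, -1.0]]
force: [0.5, 0.1, 0.1]
opening: 0.003
grasp_force: 0.0
```

```bash
python3 - <<'E'
from h import *
s=ctrl.get_state(); print(s['time'],s['ee_pos'],s['force'])
a=snap('wrist');b=snap('side')
for n,W in(('w',world(a)),('s',world(b))):
  X=(W[...,:2]-[576,209]); c,q=np.cos(.275),np.sin(.275)
  x=X[...,0]*c+X[...,1]*q; y=-X[...,0]*q+X[...,1]*c; z=W[...,2]
  for nm,m in (('bar',(z>34)&(z<46)&(abs(y)<35)&(x>-80)&(x<40)),('stop/rails',(z>15)&(z<24)&(abs(y)<60)&(abs(x)<125)),('board',(z>16)&(z<30)&(abs(y)<28)&(x>16)&(x<96))):
    if m.sum(): print(n,nm,m.sum(),np.percentile(x[m],[1,50,99]).round(1),np.percentile(y[m],[1,99]).round(1),z[m].mean())
cv2.imwrite('pics/w2.png',np.hstack([cv2.resize(a['color'],(400,300)),cv2.resize(b['color'][220:316,160:288],(400,300))]))
E
```

```text
6.2 [527.51695586 193.27260012 161.55580901] [0.54307372 0.10114245 0.09633124]
w bar 1058 [-3.2  2.7  8.5] [-30.2  29. ] 40.18720738082148
w stop/rails 15292 [-100.1   46.1  102. ] [-51.9  50.7] 19.9877015090055
w board 6240 [17.5 57.8 95.3] [-27.4  27.4] 21.004854424912043
s bar 103 [-3.2  2.3  8.7] [-29.2  31.1] 39.030936502819486
s stop/rails 1534 [-101.1   39.3  107.6] [-50.4  52.6] 19.915432689394837
s board 530 [16.9 56.3 95. ] [-27.5  27.7] 21.211776706112726
```

View pics/w2.png

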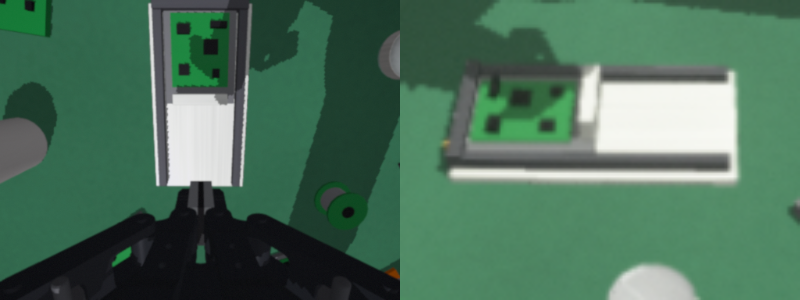

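In both views the pallet looks seated against the stop. I'll check it from the distance between the bar's back face and the plate's open end, which should be 110 mm.

```bash
python3 - <<'E'
from h import *
for n in('wrist','side'):
  a=snap(n); W=world(a)
  X=(W[...,:2]-[576,209]); c,q=np.cos(.275),np.sin(.275)
  x=X[...,0]*c+X[...,1]*q; y=-X[...,0]*q+X[...,1]*c; z=W[...,2]
  white=(a['color'].min(2)>110)
  m=white&(abs(z-8)<5)&(abs(y)<38)&(y>12)&(x<-5)&(x>-130)
  print(n,'plate white x',np.percentile(x[m],[0,.5,1,99,100]).round(1))
  b=(z>34)&(z<46)&(abs(y)<28)&(abs(x)<20); print('bar',np.percentile(x[b],[1,3,50,97,99]).round(1))
  for lo in np.arange(84,116,2):
    k=(abs(y)<25)&(x>=lo)&(x<lo+2)
    if k.sum(): print(lo,k.sum(),np.median(z[k]).round(1),np.percentile(z[k],5).round(1),a['color'][k].mean(0).round())
E
```

```text
wrist plate white x [-113.2 -112.7 -111.7   -6.9   -5. ]
bar [-3.5 -3.5  2.5  8.3  8.3]
84 126 20.3 19.2 [ 60. 124.  29.]
86 139 20.3 19.0 [ 61. 126.  29.]
88 162 20.4 19.1 [ 64. 133.  30.]
90 147 20.5 19.0 [ 64. 134.  31.]
92 147 20.2 19.3 [ 72. 126.  48.]
94 121 18.5 17.3 [104. 106.  97.]
96 283 21.5 16.3 [65. 59. 59.]
98 151 24.2 22.8 [84. 76. 76.]
100 162 24.0 23.0 [84. 77. 77.]
102 164 24.3 23.1 [85. 77. 77.]
104 161 24.4 22.9 [84. 77. 76.]
106 42 24.2 22.9 [83. 76. 76.]
side plate white x [-109.4 -109.2 -109.1   -6.7   -5.8]
bar [-3.2 -3.1  2.4  8.4  8.8]
84 10 21.6 19.8 [ 85. 151.  66.]
86 11 21.0 19.1 [ 81. 143.  63.]
88 11 22.1 19.8 [ 91. 163.  70.]
90 13 20.3 18.5 [ 92. 163.  71.]
92 13 21.0 19.4 [ 97. 158.  81.]
94 8 21.6 19.1 [100. 138.  90.]
96 13 19.1 18.4 [103. 115. 100.]
98 19 22.2 16.9 [93. 95. 90.]
100 13 24.9 23.7 [103. 103. 100.]
102 11 26.0 23.4 [104. 104. 101.]
104 10 25.0 24.1 [103. 104. 101.]
106 14 25.0 23.4 [ 98. 100.  95.]
108 9 24.8 23.8 [93. 99. 88.]
110 4 24.7 23.3 [76. 89. 69.]
```

The pallet is home: bar to plate end measures about 109–110 mm, and no gap shows at the stop. Next is the pump. I'll come in behind the knob, with tool x aligned to the pump's long axis.

Call:
step_arm(angular=[[0,0,0],[0,0,0],[0,0,0],[0,0,0],[0,0,0],[0,0,0],[0,0,0],[0,0,0]], delta_pos=[[0,0,-3],[-1.17,3.16,0],[-1.17,3.16,0],[-1.17,3.16,0],[-1.17,3.16,0],[-1.17,3.16,0],[-1.17,3.16,0],[-1.17,3.16,0]], hand=[1,1,1,1,1,1,1,1])

```text
time: 7.07
ee_pos: [507.3, -43.8, 186.0]
tool_rot: [[0.962, 0.274, -0.002], [0.274, -0.962, -0.0], [-0.002, -0.001, -1.0]]
force: [0.7, 1.2, -0.2]
opening: -0.001
grasp_force: 0.0
```

Call:
step_arm(angular=[[0,0,0],[0,0,0],[0,0,0],[0,0,0],[0,0,0],[0,0,0],[0,0,-6],[0,0,-6]], delta_pos=[[-1.17,3.16,0],[-1.17,3.16,0],[-1.17,3.16,0],[-1.17,3.16,0],[-1.17,3.16,0],[-1.17,3.16,0],[0,0,0],[0,0,0]], hand=[1,1,1,1,1,1,1,1])

```text
time: 7.73
ee_pos: [491.4, -246.1, 185.6]
tool_rot: [[0.884, 0.468, -0.003], [0.468, -0.884, 0.0], [-0.002, -0.001, -1.0]]
force: [0.4, 0.1, -0.7]
opening: -0.003
grasp_force: 0.0
```

Call:
step_arm(angular=[[0,0,-6],[0,0,-6],[0,0,-6],[0,0,-6],[0,0,0]], delta_pos=[[0,0,0],[0,0,0],[0,0,0],[0,0,0],[0,0,0]], hand=[1,1,1,1,1])

```text
time: 8.15
ee_pos: [492.0, -243.6, 185.8]
tool_rot: [[0.614, 0.789, -0.002], [0.79, -0.614, 0.001], [-0.0, -0.003, -1.0]]
force: [-0.4, 0.5, 0.5]
opening: 0.0
grasp_force: 0.0
```

```bash
cat > k.py <<'E'
from h import *
import sys
s=ctrl.get_state(); R=np.array(s['tool_rot']); p=np.array(s['ee_pos']); print(s['time'],p,s['force'])
a=snap('wrist');W=world(a)
dark=a['color'].max(2)<70
m=(W[...,2]>118)&(W[...,2]<134)&(np.hypot(W[...,0]-530.5,W[...,1]+196)<32)
P=W[m]; (cx,cy),r=cv2.minEnclosingCircle(P[:,:2].astype(np.float32)); print(len(P),cx,cy,r,np.median(P[:,2]))
print('tool cm',R.T@(np.array([cx,cy,np.median(P[:,2])])-p)/10)
m=(W[...,2]>86)&(W[...,2]<134)&(np.hypot(W[...,0]-574.7,W[...,1]+137.3)<18)
P=W[m]; print('pin',len(P),P.mean(0) if len(P) else '', np.percentile(P[:,2],[50,90]) if len(P) else '')
cv2.imwrite(f'pics/{sys.argv[1]}.png',a['color'])
E
python3 k.py k1
```

```text
8.15 [ 491.97146365 -243.6395373   185.79174406] [-0.38682472  0.50296175  0.53164536]
3281 530.294921875 -197.81419372558594 20.92498016357422 128.16614963406653
tool cm [5.97160897 0.22792935 5.7603404 ]
pin 439 [ 574.88154779 -139.31503202   90.44878422] [90.49422201 91.46243793]
```

View pics/k1.png

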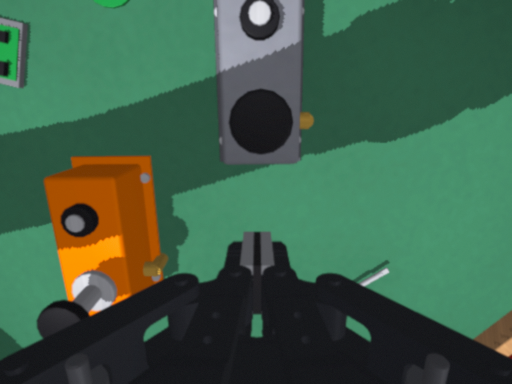

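The wrist view shows the grey knob at (261,121), the pin head at (260,13), and the fingertips in line at (257,240). Moving over the knob and starting the first press.

Call:
step_arm(angular=[[0,0,0],[0,0,0],[0,0,0],[0,0,0],[0,0,0],[0,0,0]], delta_pos=[[3,0.1,0],[3,0.1,0],[0,0,2.5],[0,0,2],[0,0,0.7],[0,0,0]], hand=[1,1,1,1,1,1])

```text
time: 8.7
ee_pos: [530.1, -197.4, 133.2]
tool_rot: [[0.619, 0.785, -0.004], [0.785, -0.619, 0.001], [-0.002, -0.004, -1.0]]
force: [-0.0, -0.3, -0.1]
opening: 0.001
grasp_force: 0.0
```

Call:
step_arm(angular=[[0,0,0],[0,0,0],[0,0,0],[0,0,0],[0,0,0]], delta_pos=[[0,0,0.6],[0,0,0.8],[0,0,0.8],[0,0,0.6],[0,0,0]], hand=[1,1,1,1,1])

```text
time: 9.12
ee_pos: [531.9, -198.2, 107.7]
tool_rot: [[0.618, 0.786, 0.001], [0.786, -0.618, -0.001], [0.0, 0.002, -1.0]]
force: [-1.3, 0.2, 10.6]
opening: 0.0
grasp_force: 5.6
```

Call:
step_arm(angular=[[0,0,0],[0,0,0],[0,0,0]], delta_pos=[[0,0,0.3],[0,0,0.3],[0,0,0]], hand=[1,1,1])

```text
time: 9.37
ee_pos: [532.0, -198.3, 104.0]
tool_rot: [[0.618, 0.786, 0.002], [0.786, -0.618, -0.002], [0.0, 0.003, -1.0]]
force: [-5.0, 2.2, 24.7]
opening: -0.001
grasp_force: 12.5
```

Call:
step_arm(angular=[[0,0,0],[0,0,0],[0,0,0],[0,0,0],[0,0,0],[0,0,0]], delta_pos=[[0,0,-0.8],[0,0,-0.8],[0,0,-0.8],[0,0,-0.6],[0,0,0],[0,0,0]], hand=[1,1,1,1,1,1])

```text
time: 9.87
ee_pos: [531.6, -198.2, 131.6]
tool_rot: [[0.618, 0.786, 0.001], [0.786, -0.618, -0.0], [0.0, 0.001, -1.0]]
force: [0.6, 0.2, -0.1]
opening: -0.0
grasp_force: 0.0
```

Call:
step_arm(angular=[[0,0,0],[0,0,0],[0,0,0],[0,0,0],[0,0,0],[0,0,0]], delta_pos=[[0,0,0.8],[0,0,0.8],[0,0,0.8],[0,0,0.6],[0,0,0],[0,0,0]], hand=[1,1,1,1,1,1])

```text
time: 10.37
ee_pos: [532.0, -198.3, 103.7]
tool_rot: [[0.618, 0.786, 0.002], [0.786, -0.618, -0.002], [-0.0, 0.003, -1.0]]
force: [-8.9, 1.8, 44.7]
opening: 0.002
grasp_force: 22.4
```

Call:
step_arm(angular=[[0,0,0],[0,0,0],[0,0,0],[0,0,0],[0,0,0],[0,0,0]], delta_pos=[[0,0,-0.8],[0,0,-0.8],[0,0,-0.8],[0,0,-0.6],[0,0,0],[0,0,0]], hand=[1,1,1,1,1,1])

```text
time: 10.87
ee_pos: [531.0, -197.7, 130.5]
tool_rot: [[0.617, 0.787, -0.001], [0.787, -0.617, 0.0], [-0.0, -0.001, -1.0]]
force: [-0.5, 0.5, 0.3]
opening: 0.001
grasp_force: 0.0
```

```bash
cat > pin.py <<'E'
from h import *
print(ctrl.get_state()['time'],ctrl.get_state()['ee_pos'])
for n in('scene','side','wrist'):
  W=world(snap(n)); m=(W[...,2]>84)&(W[...,2]<140)&(np.hypot(W[...,0]-574.9,W[...,1]+138.5)<14); P=W[m]
  if len(P): print(n,len(P),P.mean(0).round(1),np.percentile(P[:,2],[50,80,95]).round(1))
E
python3 pin.py
```

```text
10.8667 [ 530.9664793  -197.68591745  130.54148222]
scene 43 [ 574.3 -140.5   98.6] [101.6 109.1 111.3]
side 33 [ 576.2 -134.2  101.1] [101.8 109.2 110.2]
wrist 748 [ 575.1 -138.8  108.6] [108.7 109.2 109.8]
```

Call:
step_arm(angular=[[0,0,0],[0,0,0],[0,0,0],[0,0,0],[0,0,0],[0,0,0]], delta_pos=[[0,0,0.7],[0,0,0.7],[0,0,0.7],[0,0,0.6],[0,0,0],[0,0,0]], hand=[1,1,1,1,1,1])

```text
time: 11.52
ee_pos: [531.5, -197.8, 104.4]
tool_rot: [[0.617, 0.787, 0.0], [0.787, -0.617, -0.0], [-0.0, 0.0, -1.0]]
force: [-2.5, 0.9, 11.9]
opening: 0.001
grasp_force: 6.3
```

Call:
step_arm(angular=[[0,0,0],[0,0,0],[0,0,0],[0,0,0],[0,0,0],[0,0,0]], delta_pos=[[0,0,-0.8],[0,0,-0.8],[0,0,-0.8],[0,0,-0.6],[0,0,0],[0,0,0]], hand=[1,1,1,1,1,1])

```text
time: 12.02
ee_pos: [531.3, -197.9, 134.0]
tool_rot: [[0.617, 0.787, -0.0], [0.787, -0.617, 0.0], [-0.0, -0.0, -1.0]]
force: [0.7, -0.2, 0.1]
opening: -0.001
grasp_force: 0.0
```

Call:
step_arm(angular=[[0,0,0],[0,0,0],[0,0,0],[0,0,0],[0,0,0],[0,0,0]], delta_pos=[[0,0,0.8],[0,0,0.8],[0,0,0.7],[0,0,0.6],[0,0,0],[0,0,0]], hand=[1,1,1,1,1,1])

```text
time: 12.52
ee_pos: [531.9, -198.0, 104.8]
tool_rot: [[0.617, 0.787, 0.001], [0.787, -0.617, -0.0], [0.0, 0.001, -1.0]]
force: [-1.1, 0.2, 11.9]
opening: 0.0
grasp_force: 6.0
```

Call:
step_arm(angular=[[0,0,0],[0,0,0],[0,0,0],[0,0,0],[0,0,0],[0,0,0]], delta_pos=[[0,0,-0.8],[0,0,-0.8],[0,0,-0.8],[0,0,-0.6],[0,0,0],[0,0,0]], hand=[1,1,1,1,1,1])

```text
time: 13.02
ee_pos: [531.0, -197.8, 134.7]
tool_rot: [[0.617, 0.787, -0.001], [0.787, -0.617, 0.0], [-0.0, -0.001, -1.0]]
force: [-1.1, -0.5, 0.3]
opening: -0.002
grasp_force: 0.0
```

```bash
python3 pin.py
```

```text
13.0167 [ 530.99960409 -197.75819223  134.74262404]
scene 50 [ 574.9 -140.4  107.3] [109.6 124.4 127.1]
side 54 [ 576.5 -134.7  107.5] [108.5 122.7 125.3]
wrist 868 [ 575.2 -138.8  123.9] [124.1 124.7 125.2]
```

Call:
step_arm(angular=[[0,0,0],[0,0,0],[0,0,0],[0,0,0],[0,0,0],[0,0,0]], delta_pos=[[0,0,0.9],[0,0,0.9],[0,0,0.8],[0,0,0.6],[0,0,0],[0,0,0]], hand=[1,1,1,1,1,1])

```text
time: 13.67
ee_pos: [531.9, -198.0, 104.0]
tool_rot: [[0.617, 0.787, 0.001], [0.787, -0.617, -0.001], [0.0, 0.002, -1.0]]
force: [-2.9, 0.6, 21.2]
opening: -0.001
grasp_force: 10.5
```

Call:
step_arm(angular=[[0,0,0],[0,0,0],[0,0,0],[0,0,0],[0,0,0],[0,0,0]], delta_pos=[[0,0,-0.8],[0,0,-0.8],[0,0,-0.8],[0,0,-0.6],[0,0,0],[0,0,0]], hand=[1,1,1,1,1,1])

```text
time: 14.17
ee_pos: [531.1, -197.8, 132.8]
tool_rot: [[0.617, 0.787, -0.001], [0.787, -0.617, 0.0], [-0.0, -0.001, -1.0]]
force: [0.0, -0.5, -0.3]
opening: 0.001
grasp_force: 0.0
```

Call:
step_arm(angular=[[0,0,0],[0,0,0],[0,0,0],[0,0,0],[0,0,0],[0,0,0]], delta_pos=[[0,0,-2],[0,0,-3],[-3,0,0],[-3,0,0],[0,0,0],[0,0,0]], hand=[1,1,1,1,1,1])

```text
time: 14.67
ee_pos: [492.7, -246.5, 182.5]
tool_rot: [[0.62, 0.785, -0.002], [0.785, -0.62, -0.0], [-0.001, -0.001, -1.0]]
force: [0.6, -0.5, 0.5]
opening: -0.0
grasp_force: 0.0
```

```bash
python3 pin.py; python3 k.py k2; python3 - <<'E'
from h import *
a=snap('side');cv2.imwrite('pics/fin.png',cv2.resize(a['color'],(800,600)))
E
```

```text
14.6667 [ 492.72964528 -246.49653036  182.51590324]
scene 51 [ 576.  -139.4  106.9] [109.  124.3 126.7]
side 54 [ 576.4 -134.2  107.8] [108.7 122.5 125.5]
wrist 411 [ 572.3 -142.5  111.6] [121.9 124.7 125.5]
14.8167 [ 494.78814352 -244.13955208  182.70719331] [0.76052195 0.62974522 0.25823353]
3366 530.3126831054688 -197.7943115234375 21.01603126525879 128.14791738505747
tool cm [ 5.83669803 -0.05561209  5.45854849]
pin 410 [ 572.37589453 -142.46299882  113.82361854] [123.28092572 125.02313878]
```

View pics/fin.png

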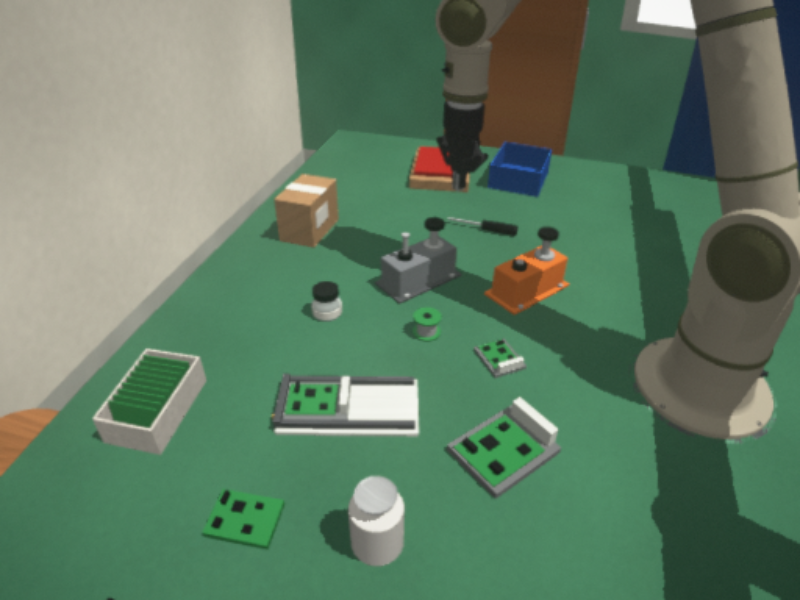

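In the side view the pallet sits at the stop (bar at (345,397)) and the pin stands out at (405,243). The knob is back up at 128 mm, and nothing else has moved. The extra stroke didn't raise the pin, so it is fully out.

```bash
python3 -c "
from cell import ctrl
print(ctrl.hand_in())"
```

```text
the job is handed in; nothing more can be done
None
```

I've handed the job in: the pallet is home against the end stop, the indicator pin is fully out after five full strokes, the plunger is back up, and nothing else on the bench moved that I could see; it took about 15 s of robot time.

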